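Ring for help and show what goes where

ROBOT

A 6-joint arm with a two-finger parallel gripper is mounted at the origin on the work surface. World frame = base frame: x ahead of the robot, y to its left, z up, the work surface at z = 0. Lengths are in mm, angles in rad, forces in N, time in s.
With the tool pointing down it reaches from about 350 to 775 mm from the base axis. Payload 7.3 kg.
Tool frame: the origin (TCP) lies between the finger pads, 19 mm behind the fingertips; this is the grasp point; z points along the fingers, y is the line along which they close (so a half turn about z gives the same grasp; the last joint's range is limited). The gripper opens to 92 mm and grips with 3 to 60 N. Pads are 19 mm wide; open, the fingers measure 130 mm over their backs; the gripper's body (75 mm by 190 mm) begins 47 mm behind the grasp point.
Start: joints at [1.046, 0.342, 1.524, -0, 1.275, -0.146], TCP at [194.134, 487.806, 245.541] pointing down, gripper open.
Joint ranges: [-2.53, 2.53], [-0.77, 2.02], [0.04, 2.7], [-1, 4.14], [0.28, 2.66], [-3.11, 3.11]. Speed limits (rad/s): [2.57, 2.57, 3.14, 3.14, 3.14, 3.14].

INTERFACE

Orientations are given as [roll, pitch, yaw] about the fixed x, y, z axes, in that order (R = Rz(yaw) Ry(pitch) Rx(roll)).
In Python, from plant import * gives the robot as it stands.
- The arm moves only by the tool step_arm, never from a script. Its argument "deltas" is one flat list of numbers, 5 for each row, row after row: the shift along the world's x, y, z in mm, then the turn about the world's z in degrees, then the finger opening in mm, from 0 to 91.8. In form: [tx, ty, tz, turn, gripper, tx, ty, tz, turn, gripper, ...]. A call has exactly 10 rows; each row shifts and turns the commanded pose from where the row before left it; what a row does not reach is not made up. A row lasts 1/8 s, in which the tool goes at most 62.5 mm and 10.7 degrees, less where a joint would pass 70% of its speed; a pose out of reach is approached as far as the arm can. A call is refused whole if a number of a shift passes 62.5 or a number of a turn 10.7, either way. A call with a gripper value outside its range is refused whole. The fingers move at their own pace and stop on an object; the grip force is fixed at half the most. Time passes only in rows, so rows that do not move let the fingers close, or fill a call up. It gives the time, the measured TCP pose, the force, the opening and the grip force at its end, in the units of the state.
- get_obs(): the state, without advancing time (a new reading comes with each control period).
- capture(name): name is "scene" or "side" or "wrist"; returns the picture (480x640x3 uint8, red, green, blue); there is no depth.
- camera_params(name): a dict with "mtx" (3x3 intrinsics, pixels), "rvec" (rotation vector, rad) and "tvec" (3), from world to camera coordinates, as OpenCV has them. Camera axes: x right, y down, z forward; pixel columns grow to the right and rows downward; lengths in mm; the calibration is good to about 2 mm. A picture is of the moment at which its call begins: read the wrist's pose just before it. camera_params takes no time and is no camera call; for the wrist camera it gives the pose at the moment of the call.
- close_job(): hands the job in; it is judged then, once.
The state is a dict: "time": time; "joint_positions": joint angles; "dq": joint speeds; "tau": joint torques, N m; "tool_pos": TCP position; "tcp_rot": TCP orientation; "contact_force": force on the tool from outside, world axes, zero at the start; "moment": the same for the moment, N m; "grip_width": finger opening in mm; "finger_force": force on a finger pad.
Only numpy, scipy, OpenCV 4.12 (cv2) and the standard library are available. Lean on these libraries where they do the work, as an engineer would, in place of code of your own. Each camera call takes 0.05 s, during which the arm holds its last target. There are 200 camera calls.

TASK

Ask a kitchen helper to move a canister: press the call bell's plunger down with your fingertips to ring it and let it go, then point straight down at the knob of the middle-sized of the three canisters from just above it (fingertips no more than 5 cm away) for two seconds, then point in the same way at the centre of the round trivet for two seconds, to show where the canister goes, and finish still pointing there. Touch neither the canisters nor the trivets, do not shift or lift the bell, and leave everything else standing where it is.

Things in the scene. Friction and masses are not known exactly. Their poses are not given: they have to be found in the camera images.
- bell_plunger (a joint): plunger of the steel call bell: 0 up, 0.006 m fully down; a spring pushes it back up (about 1.2 N to start, 3.6 N to bottom). The bell rings from 0.0035 m.
- bell_top (a point): centre of the plunger's flat top (24 mm round steel cap), 62 mm above the island top; z up. Press here, straight down.
- bell: the call bell: steel dome 80 mm wide on a black 84 mm foot, 62 mm high with its plunger, 0.4 kg, loose. Origin: centre of its underside.
- canister_tall: the tallest of three white ceramic canisters with flat wooden lids and a small wooden knob: 96 mm wide (lid 100 mm), 220 mm high to the top of the knob, loose. The three differ only in height. Origin: centre of its underside.
- canister_mid: the middle-sized of three white ceramic canisters with flat wooden lids and a small wooden knob: 96 mm wide (lid 100 mm), 170 mm high to the top of the knob, loose. The three differ only in height. Origin: centre of its underside.
- canister_short: the shortest of three white ceramic canisters with flat wooden lids and a small wooden knob: 96 mm wide (lid 100 mm), 120 mm high to the top of the knob, loose. The three differ only in height. Origin: centre of its underside.
- canister_mid_knob (a point): top of the lid knob (28 mm wide, 26 mm high) of the middle-sized canister, on its axis, 170 mm above the island top; z up
- trivet_round: round cork trivet, 120 mm across, 10 mm thick, fixed. Origin: centre of its underside.
- trivet_round_top (a point): centre of the round trivet's upper face, 10 mm above the island top; z up
- trivet_square: square cork trivet, 105 mm a side, 10 mm thick, fixed. Origin: centre of its underside.
- mug: bystander: blue ceramic mug, 76 mm wide, 90 mm high, loose; not part of the job
- mill: bystander: dark wooden pepper mill, 52 mm wide, 140 mm high, loose; not part of the job
- shaker: bystander: small glass shaker with steel cap, 42 mm wide, 73 mm high, loose; not part of the job
- spoon: bystander: light wooden spoon lying flat, 250 mm long, loose; not part of the job
- candle: bystander: small lidded jar, 58 mm wide, 75 mm high, loose; not part of the job
- tin: bystander: tin can, 64 mm wide, 100 mm high, loose; not part of the job
- bowl: bystander: white bowl, 120 mm wide, 50 mm high, loose; not part of the job
- soap: bystander: amber bottle with black cap, 60 mm wide, 170 mm high, loose; not part of the job
There are look-alikes about, which are no part of the job. What is shaped like the canister_mid but pink is not meant.

How it is judged (in metres and radians):
On the way, in this order (a step that is already met when the one before it is completed fails the run):
1. the bell is rung: its plunger is pressed at least 3.5 mm (value of joint bell_plunger above 0.0035 m), for 0.02 s.
2. the plunger is let go and the tool points at the middle-sized canister's knob for two seconds: TCP within 30 mm of its axis and 15 to 90 mm above its top, fingers within 45 degrees of straight down (horizontal distance between the grasp point and canister_mid_knob below 0.03 m and z of the grasp point in the frame of canister_mid_knob between 0.015 and 0.09 m and angle between the grasp point's own z axis and vertical above 2.35 rad and value of joint bell_plunger below 0.002 m), for 1.8 s.
3. the tool points at the round trivet's centre for two seconds: TCP within 35 mm of its axis and 15 to 90 mm above it, fingers within 45 degrees of straight down (horizontal distance between the grasp point and trivet_round_top below 0.035 m and z of the grasp point in the frame of trivet_round_top between 0.015 and 0.09 m and angle between the grasp point's own z axis and vertical above 2.35 rad), for 1.8 s.
At the end, for the whole second after the job is handed in: The tool still points down at the round trivet (TCP within 35 mm sideways of its centre, 15 to 90 mm above it), touching nothing; the plunger is up; canisters and bystanders are within 15 mm and the bell within 25 mm of where they started, the bell upright (all of step 3 and value of joint bell_plunger below 0.002 m and distance of each of canister_tall, canister_mid, canister_short, mug, mill, shaker, spoon, candle, tin, bowl, soap from where it was at the start of the episode below 0.015 m and distance of bell from where it was at the start of the episode below 0.025 m and angle between bell's own z axis and vertical below 0.1 rad).
It fails at once if a canister or a trivet is touched (contact force between any of the fingers, the arm and canister_tall above 0.3 N or contact force between any of the fingers, the arm and canister_mid above 0.3 N or contact force between any of the fingers, the arm and canister_short above 0.3 N or contact force between any of the fingers, the arm and trivet_round above 0.3 N or contact force between any of the fingers, the arm and trivet_square above 0.3 N).
It fails at once if the bell is lifted, tipped or shifted by more than 25 mm (height (world z) of bell above 0.012 m or angle between bell's own z axis and vertical above 0.25 rad or distance of bell from where it was at the start of the episode above 0.025 m).
It fails at once if a bystander or canister is moved by more than 15 mm (distance of any of canister_tall, canister_mid, canister_short, mug, mill, shaker, spoon, candle, tin, bowl, soap from where it was at the start of the episode above 0.015 m).
It also fails if it takes over 56 s, if anything falls off the work surface, if the arm or the gripper's body presses on something with over 40 N, if the wrist force passes 120 N, or if a joint passes its speed limit or range.

## Working session

There is one attempt and no reset: what is moved stays moved. The work goes in short steps, Python scripts to look and compute and a tool call to move; the robot and the scene stay as the last step left them, time stands still between calls to the robot, and variables do not carry over. Pictures are saved under pics/ and viewed, at most 10 in all, crops included, and the job is handed in when it is done.

Besides the shell and the picture viewer there is one more tool, called after "Call:" as name(argument=value, ...) on one line, values as JSON. step_arm: Moves the arm, as the interface text tells. Its arguments: {"type":"object","properties":{"deltas":{"type":"array","items":{"type":"number"}}},"required":["deltas"]}

```bash
mkdir -p pics
cat > h.py <<'E'
from plant import *
import cv2, numpy as np
def save(n,f):
    im=capture(n); cv2.imwrite('pics/'+f,im[:,:,::-1]); return im
def cam(n):
    p=camera_params(n); K=np.array(p['mtx'],float); R=cv2.Rodrigues(np.array(p['rvec'],float))[0]; t=np.array(p['tvec'],float).ravel()
    return K,R,t
def ray(c,px):
    K,R,t=c; return -R.T@t, R.T@np.linalg.inv(K)@np.array([px[0],px[1],1.])
def onplane(c,px,z):
    o,d=ray(c,px); return o+d*(z-o[2])/d[2]
def tri(a,pa,b,pb):
    o1,d1=ray(a,pa);o2,d2=ray(b,pb);s=np.linalg.lstsq(np.c_[d1,-d2],o2-o1,rcond=None)[0]
    p,q=o1+d1*s[0],o2+d2*s[1]; return (p+q)/2,np.linalg.norm(p-q)
def proj(c,P):
    K,R,t=c; q=K@(R@np.array(P,float)+t); return q[:2]/q[2]
E
python3 - <<'E'
from h import *
save('scene','scene.png');save('side','side.png')
for n in('scene','side'):
    c=cam(n);print(n,-c[1].T@c[2])
o=get_obs();print(o['time'],o['tool_pos'],o['tcp_rot'],o['grip_width'])
E
```

```text
scene [ 877.3790004  -792.72041173  761.96538993]
side [ -36.46188646 -705.42009066 1008.51277685]
0.1 [193.95433205 487.50830058 244.93189791] [-3.14028165e+00 -1.87240499e-04  2.76280148e+00] 91.6631298356179
```

View pics/scene.png

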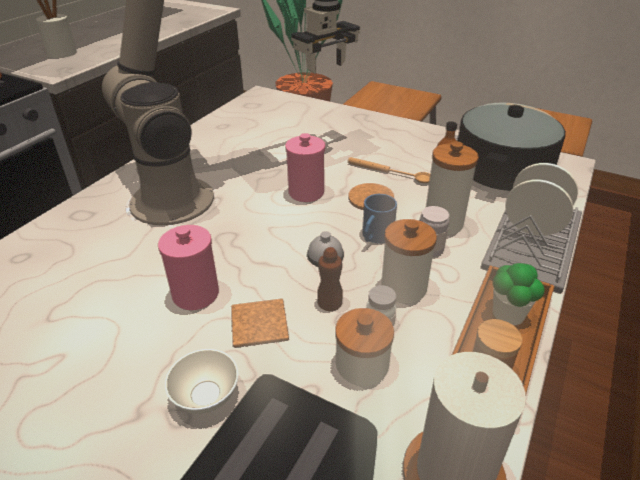

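View pics/side.png

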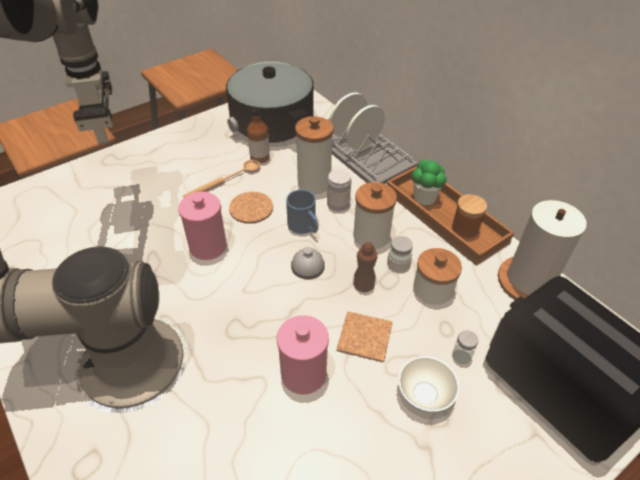

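The scene picture shows three wooden-lidded canisters, with knobs at about (456,147), (411,229) and (365,323), and pink ones at (305,138) and (183,234). The bell is at (325,237), the round cork trivet at (371,196) and the square one at (259,322).
The side picture shows the same knobs at (314,123), (376,189) and (440,260), pink ones at (199,200) and (302,333). The bell is at (308,253) and the round trivet at (251,207).

What could be mistaken (scene pixels): 
- **Canister:** tall (456,147), mid (411,229), short (365,323), pink (305,138) and (183,234), paper-towel roll (480,380). 
- **Trivet:** the square one (259,322). 

I choose the white canister at (411,229), the bell at (325,237) and the round trivet at (371,196).

Run:
```python
from h import *
a,b=cam('scene'),cam('side')
A,B=cv2.imread('pics/scene.png'),cv2.imread('pics/side.png')
for n,p,q in[('tall',(456,147),(314,123)),('mid',(411,226),(376,187)),('short',(365,319),(440,257)),('bell',(325,236),(308,251)),
 ('mill',(330,252),(367,246)),('pinkA',(305,137),(199,198)),('pinkB',(183,232),(302,329)),('soap',(451,126),(257,121))]:
    P,e=tri(a,p,b,q);print(n,P.round(),round(e,1))
def trivet(im,x0,y0,x1,y1):
    hsv=cv2.cvtColor(im,cv2.COLOR_BGR2HSV);m=cv2.inRange(hsv,(5,90,60),(22,255,255));k=np.zeros_like(m);k[y0:y1,x0:x1]=m[y0:y1,x0:x1]
    c=max(cv2.findContours(k,0,cv2.CHAIN_APPROX_NONE)[0],key=cv2.contourArea)[:,0]; return c
for nm,im,c,box in(('scene',A,a,(340,178,400,215)),('side',B,b,(222,185,280,228))):
    ct=trivet(im,*box);W=np.array([onplane(c,p,8) for p in ct])[:,:2].astype(np.float32)
    print(nm,'trivet circle',cv2.minEnclosingCircle(W),'px ellipse',cv2.fitEllipse(ct)[0])
    globals()['e'+nm]=cv2.fitEllipse(ct)[0]
P,e=tri(a,escene,b,eside);print('trivet tri',P.round(1),e)
for n,p in(('mug',(301,228)),('shk1',(340,207)),('shk2',(401,267)),('sp_end',(190,190))):print(n,onplane(b,p,0).round())
c1=cv2.resize(A[190:310,290:450],None,fx=4,fy=4,interpolation=cv2.INTER_CUBIC)
c2=cv2.resize(B[170:290,280:440],None,fx=4,fy=4,interpolation=cv2.INTER_CUBIC)
cv2.imwrite('pics/c1.png',c1);cv2.imwrite('pics/c2.png',c2)
```

```text
tall [654. 235. 209.] 3.8
mid [652. -20. 165.] 5.5
short [ 656. -238.  116.] 0.8
bell [458.  -9.  59.] 0.0
mill [ 534. -130.  133.] 1.2
pinkA [293. 195. 166.] 1.3
pinkB [ 279. -240.  164.] 1.9
soap [588. 417. 155.] 26.2
scene trivet circle ((452.9365539550781, 253.05125427246094), 62.40845489501953) px ellipse (368.3628845214844, 194.4344024658203)
side trivet circle ((453.37615966796875, 252.9675750732422), 60.59550094604492) px ellipse (250.57374572753906, 206.81040954589844)
trivet tri [449.3 245.3  15. ] 0.6198897665818646
mug [521. 111.   0.]
shk1 [655. 114.   0.]
shk2 [ 643. -145.    0.]
sp_end [354. 419.   0.]
```

View pics/c1.png

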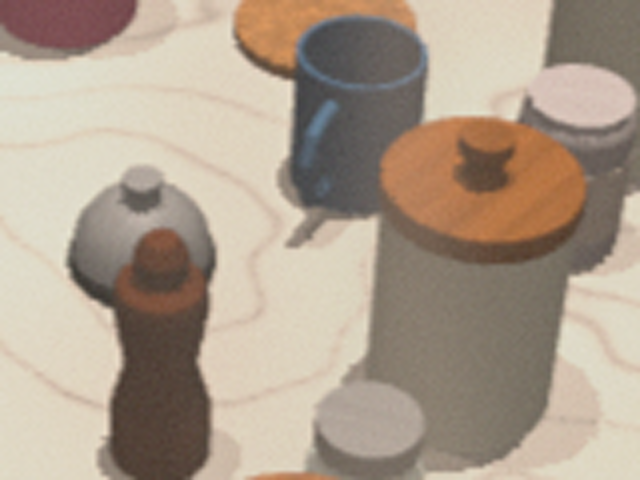

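View pics/c2.png

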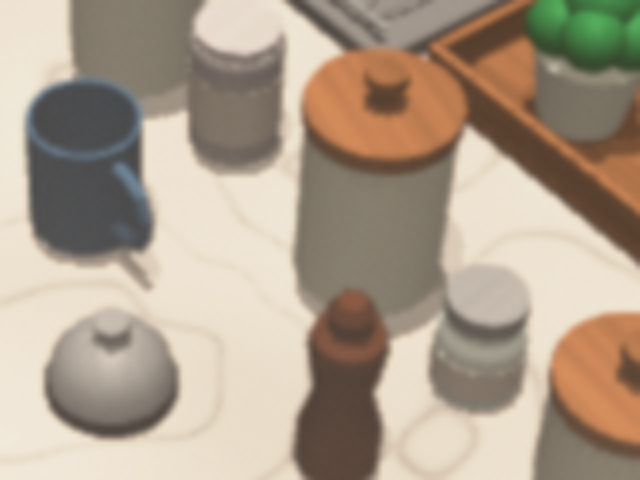

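The crops confirm the choice: the white canister with the wooden lid has its knob top at scene (411.8,225) and side (376.8,189.5). The bell's plunger top is at scene (325.5,234.5) and side (308.2,250), with the mill and mug beside it. The measured heights (165 and 59) fit the given 170 and 62. Next I move above the bell with the fingers closed.

Call:
step_arm(deltas=[26, -49, 0, 0, 0, 26, -49, 0, 0, 0, 26, -49, 0, 0, 0, 26, -49, 0, 0, 0, 26, -49, 0, 0, 0, 26, -49, 0, 0, 0, 26, -49, 0, 0, 0, 26, -49, 0, 0, 0, 26, -49, 0, 0, 0, 0, 0, 0, 0, 0])

```text
time: 1.35
tool_pos: [429.3, 43.9, 245.1]
tcp_rot: [-3.141, -0.0, 2.757]
contact_force: [-0.4, 0.2, -0.2]
grip_width: 1.1
finger_force: 0.0
```

Run:
```python
from h import *
o=get_obs();print(o['time'],o['tool_pos'],o['tcp_rot'],o['grip_width'],o['contact_force'])
w=cam('wrist');save('wrist','w1.png');np.save('w1.npy',np.c_[w[0],w[1],w[2]])
a,b=cam('scene'),cam('side')
for n,p,q in[('mid',(411.8,225),(376.8,189.5)),('bell',(325.5,234.5),(308.2,250))]:
    P,e=tri(a,p,b,q);print(n,P.round(1),round(e,1),proj(w,P).round())
for p,h in(((411.8,225),170),((325.5,234.5),62)):print(onplane(a,p,h).round(1))
for p,h in(((376.8,189.5),170),((308.2,250),62)):print(onplane(b,p,h).round(1))
print(-w[1].T@w[2], proj(w,(453,253,10)))
```

```text
1.35 [429.31484267  43.88814704 245.12686529] [-3.14107538e+00 -9.81025689e-05  2.75743321e+00] 1.0538077944576845 [-0.39740149  0.2140586  -0.18433938]
mid [651.5 -21.5 164.6] 3.1 [347. 505.]
bell [458.7  -8.8  62.4] 1.2 [284. 270.]
[653.6 -26.  170. ]
[458.4  -7.5  62. ]
[645.8 -27.8 170. ]
[458.6  -9.2  62. ]
[360.59555088  70.65161261 384.91743419] [506.55462419 163.85085629]
```

View pics/w1.png

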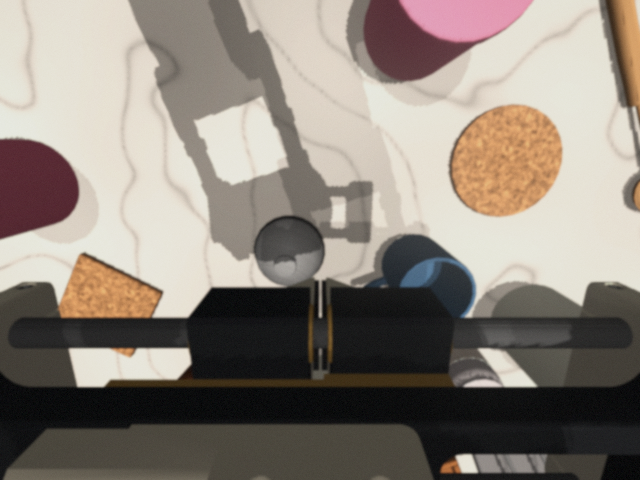

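The wrist view shows the plunger at (285,265), where (284,270) was predicted, and the round trivet centred at about (507,160), where (507,164) was predicted. Both agree to about 3 mm. I'll descend over the plunger.

Call:
step_arm(deltas=[14, -26, 0, 0, 0, 14, -26, 0, 0, 0, 0, 0, -40, 0, 0, 0, 0, -40, 0, 0, 0, 0, -40, 0, 0, 0, 0, -20, 0, 0, 0, 0, -10, 0, 0, 0, 0, 0, 0, 0, 0, 0, 0, 0, 0, 0, 0, 0, 0, 0])

```text
time: 2.65
tool_pos: [456.6, -5.2, 96.4]
tcp_rot: [3.141, 0.002, 2.763]
contact_force: [0.1, 0.1, -0.5]
grip_width: 0.3
finger_force: 0.0
```

Run:
```python
from h import *
o=get_obs();print(o['tool_pos'],o['contact_force'])
A=save('scene','s2.png');B=save('side','d2.png')
cv2.imwrite('pics/c3.png',np.hstack([cv2.resize(x[y:y+100,X:X+100],None,fx=4,fy=4,interpolation=cv2.INTER_CUBIC)[:,:,::-1] for x,X,y in((A,275,175),(B,258,190))]))
```

```text
[456.62210942  -5.20560037  96.35708991] [ 0.12041049  0.05965061 -0.52675737]
```

View pics/c3.png

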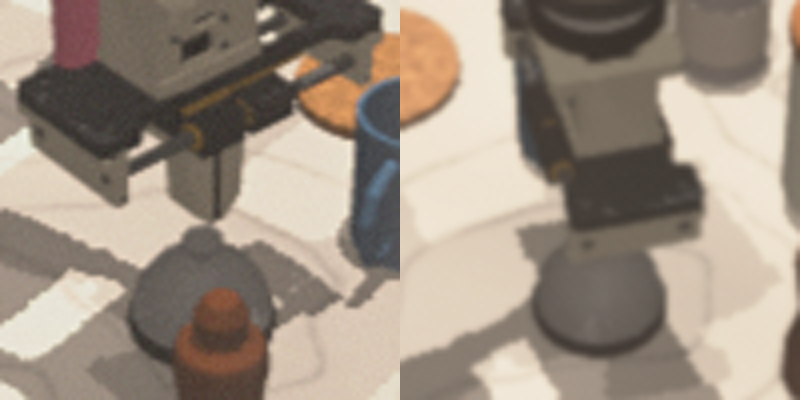

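The fingertips hang centred just above the plunger in both views. The correction is (1,-3). I'll press in small rows and release within the same call.

Call:
step_arm(deltas=[1, -3, 0, 0, 0, 0, 0, -6, 0, 0, 0, 0, -5, 0, 0, 0, 0, -3, 0, 0, 0, 0, -2, 0, 0, 0, 0, -2, 0, 0, 0, 0, -1, 0, 0, 0, 0, 0, 0, 0, 0, 0, 0, 0, 0, 0, 0, 0, 0, 0])

```text
time: 4.0
tool_pos: [457.1, -8.2, 76.6]
tcp_rot: [3.141, 0.0, 2.763]
contact_force: [-2.1, -0.5, 3.0]
grip_width: 0.5
finger_force: 1.4
```

Call:
step_arm(deltas=[0, 0, -1, 0, 0, 0, 0, 0, 0, 0, 0, 0, 0, 0, 0, 0, 0, 0, 0, 0, 0, 0, 0, 0, 0, 0, 0, 0, 0, 0, 0, 0, 0, 0, 0, 0, 0, 0, 0, 0, 0, 0, 0, 0, 0, 0, 0, 0, 0, 0])

```text
time: 5.25
tool_pos: [457.2, -8.2, 75.6]
tcp_rot: [3.141, 0.0, 2.763]
contact_force: [-1.1, 0.6, 3.5]
grip_width: 0.2
finger_force: 1.6
```

The plunger is down (about 3.5–4 N, close to bottoming). I'll lift off and refine the knob position from the lid outlines in both fixed views.

Call:
step_arm(deltas=[0, 0, 10, 0, 0, 0, 0, 20, 0, 0, 0, 0, 40, 0, 0, 0, 0, 50, 0, 0, 0, 0, 50, 0, 0, 0, 0, 0, 0, 0, 0, 0, 0, 0, 0, 0, 0, 0, 0, 0, 0, 0, 0, 0, 0, 0, 0, 0, 0, 0])

```text
time: 6.5
tool_pos: [457.0, -8.2, 244.9]
tcp_rot: [-3.141, -0.001, 2.763]
contact_force: [-0.5, 1.4, 0.2]
grip_width: 0.3
finger_force: 0.0
```

Run:
```python
from h import *
print(get_obs()['tool_pos'])
a,b=cam('scene'),cam('side');A,B=cv2.imread('pics/scene.png'),cv2.imread('pics/side.png')
E=[]
for im,c,(x0,y0,x1,y1) in((A,a,(380,212,440,262)),(B,b,(350,178,402,215))):
    hsv=cv2.cvtColor(im,cv2.COLOR_BGR2HSV);m=cv2.inRange(hsv,(3,100,50),(20,255,255))
    k=np.zeros_like(m);k[y0:y1,x0:x1]=m[y0:y1,x0:x1]
    ct=max(cv2.findContours(k,0,cv2.CHAIN_APPROX_NONE)[0],key=cv2.contourArea)
    print(cv2.boundingRect(ct))
    p=ct[:,0]; up=p[p[:,1]<p[:,1].mean()]   # upper half: the far rim of the lid's upper face
    W=np.array([onplane(c,q,144) for q in up])[:,:2]
    s=np.linalg.lstsq(np.c_[2*W,np.ones(len(W))],(W**2).sum(1),rcond=None)[0]
    print('lid centre',s[:2].round(1),'r',np.sqrt(s[2]+s[:2]@s[:2]).round(1))
    E.append(s[:2])
ps=[proj(c,(*e,144)) for c,e in zip((a,b),E)];print(tri(a,ps[0],b,ps[1]))
for c in(a,b):print(proj(c,(651,-23,170)),proj(c,(651,-23,144)))
```

```text
[456.9703285   -8.17407487 244.94550036]
(385, 219, 52, 37)
lid centre [651.9 -21.4] r 48.7
(356, 178, 46, 35)
lid centre [676.1 -18.5] r 49.3
(array([658.26278396, -37.30543717, 161.66064347]), np.float64(7.886568044582957))
[411.09096216 223.76520737] [409.75636829 234.52377006]
[377.1453059  187.55748051] [376.18887918 195.71108413]
```

Scene lid fit: centre (652,-21), radius 49 (given 50). The side fit was spoiled by the tray's edge, but the lid predicted from (651,-22) matches its outline there (centre about (376,195)). The knob is at (651,-22).

Call:
step_arm(deltas=[24, -2, 0, 0, 0, 34, -3, 0, 0, 0, 34, -3, 0, 0, 0, 34, -3, 0, 0, 0, 34, -3, 0, 0, 0, 34, 0, 0, 0, 0, 0, 0, -6, 0, 0, 0, 0, -6, 0, 0, 0, 0, -6, 0, 0, 0, 0, 0, 0, 0])

```text
time: 7.75
tool_pos: [650.3, -22.1, 227.3]
tcp_rot: [-3.141, -0.001, 2.763]
contact_force: [-0.3, 0.1, -0.0]
grip_width: 0.3
finger_force: 0.0
```

Run:
```python
from h import *
print(get_obs()['tool_pos'])
A=save('scene','s3.png');B=save('side','d3.png')
cv2.imwrite('pics/c4.png',np.hstack([cv2.resize(x[y:y+130,X:X+130],None,fx=3,fy=3,interpolation=cv2.INTER_CUBIC)[:,:,::-1] for x,X,y in((A,345,140),(B,312,110))]))
```

```text
[650.33916594 -22.13729016 227.27367118]
```

View pics/c4.png

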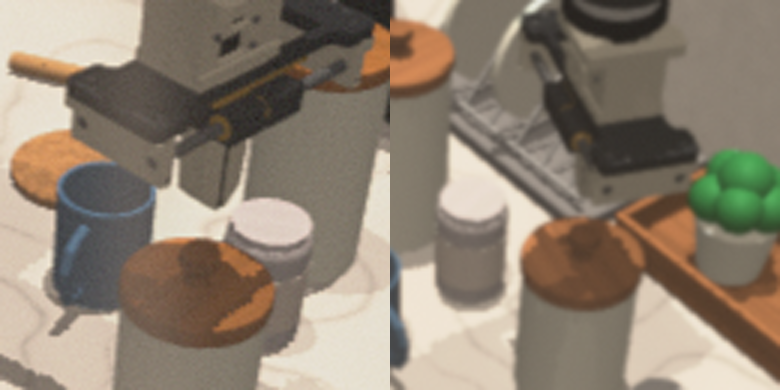

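The fingertips stand about 38 mm above the knob, centred to within a few mm in both views. I'll hold.

Call:
step_arm(deltas=[0, 0, 0, 0, 0, 0, 0, 0, 0, 0, 0, 0, 0, 0, 0, 0, 0, 0, 0, 0, 0, 0, 0, 0, 0, 0, 0, 0, 0, 0, 0, 0, 0, 0, 0, 0, 0, 0, 0, 0, 0, 0, 0, 0, 0, 0, 0, 0, 0, 0])

```text
time: 9.1
tool_pos: [651.2, -22.2, 227.6]
tcp_rot: [3.141, 0.0, 2.763]
contact_force: [-1.4, -0.2, -0.2]
grip_width: 0.7
finger_force: 0.0
```

Call:
step_arm(deltas=[0, 0, 0, 0, 0, 0, 0, 0, 0, 0, 0, 0, 0, 0, 0, 0, 0, 0, 0, 0, 0, 0, 0, 0, 0, 0, 0, 0, 0, 0, 0, 0, 0, 0, 0, 0, 0, 0, 0, 0, 0, 0, 0, 0, 0, 0, 0, 0, 0, 0])

```text
time: 10.35
tool_pos: [651.1, -22.2, 227.5]
tcp_rot: [3.142, 0.0, 2.763]
contact_force: [-0.1, 0.7, 0.7]
grip_width: 0.3
finger_force: 0.0
```

Call:
step_arm(deltas=[0, 0, 20, 0, 0, -20, 28, 0, 0, 0, -30, 42, 0, 0, 0, -30, 42, 0, 0, 0, -30, 42, 0, 0, 0, -30, 42, 0, 0, 0, -30, 42, 0, 0, 0, -28, 37, 0, 0, 0, 0, 0, -50, 0, 0, 0, 0, -40, 0, 0])

```text
time: 11.6
tool_pos: [452.6, 253.5, 156.7]
tcp_rot: [3.141, 0.001, 2.764]
contact_force: [-0.4, -0.6, -0.1]
grip_width: 0.1
finger_force: 0.0
```

Run:
```python
from h import *
print(get_obs()['tool_pos'])
A=save('scene','s4.png');B=save('side','d4.png')
cv2.imwrite('pics/c5.png',np.hstack([x[:300,X:X+400,::-1] for x,X in((A,80),(B,50))]))
```

```text
[452.57135517 253.46146526 156.69088349]
```

View pics/c5.png

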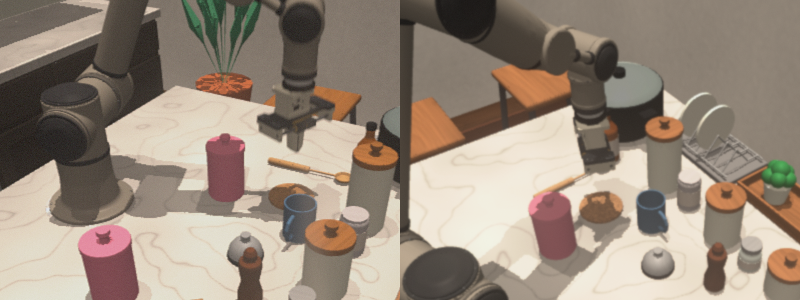

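The arm is well above everything: forearm high over the pink canister, tool over the trivet. I'll go down to about z = 71 and hold.

Call:
step_arm(deltas=[0, 0, -25, 0, 0, 0, 0, -25, 0, 0, 0, 0, -20, 0, 0, 0, 0, -14, 0, 0, 0, 0, 0, 0, 0, 0, 0, 0, 0, 0, 0, 0, 0, 0, 0, 0, 0, 0, 0, 0, 0, 0, 0, 0, 0, 0, 0, 0, 0, 0])

```text
time: 12.95
tool_pos: [453.1, 252.8, 73.6]
tcp_rot: [3.141, 0.0, 2.763]
contact_force: [0.5, -0.2, 0.2]
grip_width: 0.6
finger_force: 0.0
```

Call:
step_arm(deltas=[0, 0, 0, 0, 0, 0, 0, 0, 0, 0, 0, 0, 0, 0, 0, 0, 0, 0, 0, 0, 0, 0, 0, 0, 0, 0, 0, 0, 0, 0, 0, 0, 0, 0, 0, 0, 0, 0, 0, 0, 0, 0, 0, 0, 0, 0, 0, 0, 0, 0])

```text
time: 14.2
tool_pos: [453.1, 252.8, 73.5]
tcp_rot: [3.142, -0.0, 2.763]
contact_force: [0.5, -0.9, -0.1]
grip_width: 0.5
finger_force: 0.0
```

Call:
step_arm(deltas=[0, 0, 0, 0, 0, 0, 0, 0, 0, 0, 0, 0, 0, 0, 0, 0, 0, 0, 0, 0, 0, 0, 0, 0, 0, 0, 0, 0, 0, 0, 0, 0, 0, 0, 0, 0, 0, 0, 0, 0, 0, 0, 0, 0, 0, 0, 0, 0, 0, 0])

```text
time: 15.45
tool_pos: [453.2, 252.8, 73.6]
tcp_rot: [3.141, 0.0, 2.763]
contact_force: [-0.9, 0.3, -0.6]
grip_width: 0.3
finger_force: 0.0
```

Run:
```python
from h import *
print(get_obs()['tool_pos'])
A=save('scene','s5.png');B=save('side','d5.png')
cv2.imwrite('pics/c6.png',np.hstack([cv2.resize(x[y:y+150,X:X+150],None,fx=2.6,fy=2.6,interpolation=cv2.INTER_CUBIC)[:,:,::-1] for x,X,y in((A,290,110),(B,190,130))]))
```

```text
[453.15689464 252.82086284  73.55716543]
```

View pics/c6.png

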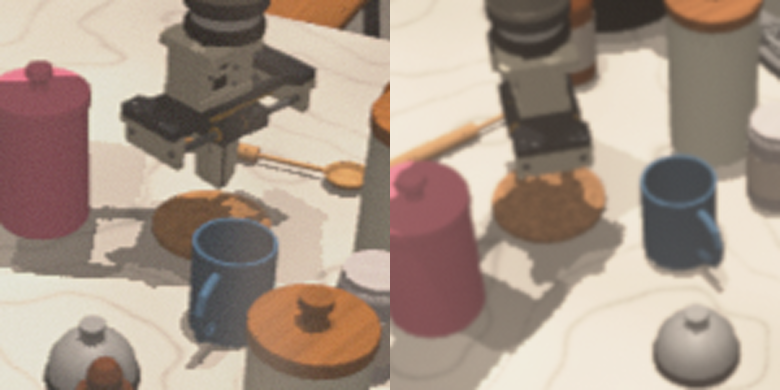

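The fingertips point at the trivet's centre from about 45 mm above it, touching nothing. The bell is upright with its plunger up, and nothing nearby has moved.

```bash
python3 -c "
from plant import *
print(close_job())"
```

```text
the job is handed in; nothing more can be done
None
```

I pressed and released the bell, pointed at the middle canister's knob for over two seconds, then at the round trivet's centre, and handed the job in still pointing there; the hand-in returned no verdict.

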